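# White reference, then blank reading with a dip probe

### The arm

A 7-joint arm with a two-finger parallel gripper is mounted at the origin on the work surface. World frame = base frame: x ahead of the robot, y to its left, z up, the work surface at z = 0. Lengths are in m, angles in rad, forces in N, time in s.
With the tool pointing down it reaches from about 0.425 to 1.025 m from the base axis. Payload 9.4 kg.
Tool frame: the origin (TCP) lies midway between the tips of the shut fingers; the grasp point (between the pads) lies r.grasp_offset behind it (r.grasp_offset is the distance from the TCP to the grasp point, in m); y points along the fingers, x is the direction in which the jaws open and shut, and the axes are right-handed (so a half turn about y gives the same grasp; the last joint's range is limited). The gripper opens to 85 mm and grips with 20 to 120 N. Pads are 22 mm wide; open, the fingers measure 114 mm over their backs; the gripper's body (76 mm by 85 mm) begins 54 mm behind the grasp point. The pads swing forward as they close: fully open they stand 13 mm farther back than shut.
Start: joints at [1.205, 0.599, -0.003, 1.599, 0.002, 0.943, -0.08], TCP at [0.206, -0.695, 0.231] pointing down, gripper open.
Joint ranges: [-2.57, 2.57], [-0.35, 1.97], [-1.29, 1.29], [0.11, 2.56], [-1.05, 4.19], [0.11, 1.86], [-2.63, 2.63]. Speed limits (rad/s): [2.22, 2.22, 3.01, 3.01, 3.14, 3.14, 3.14].

### API

Orientations are given as a unit quaternion [w, x, y, z].
In Python, from workcell import r gives the robot as it stands.
- The arm moves only by the tool send_rows, never from a script. Its argument "targets" is a list of rows, each a list of 2 entries, a list of its own where there are three numbers: the shift along the tool's x, y, z in mm, then the turn, a rotation vector about the tool's x, y, z in rad. In form: [[[x, y, z], [rx, ry, rz]], ...]. A call has exactly 5 rows; each row shifts and turns the commanded pose from where the row before left it, along the tool's axes as they then stand; what a row does not reach is not made up. A row lasts 1/12 s, in which the tool goes at most 41.7 mm and 7.16 degrees, less where a joint would pass 70% of its speed; a pose out of reach is approached as far as the arm can. A call is refused whole if a number of a shift passes 41.7 or a number of a turn 0.125, either way. A call with a gripper value outside its range is refused whole. "grip" is the opening in per cent of the stroke, from 0 (shut) to 100 (fully open), set as the call begins (left out, the last holds). The fingers move at their own pace and stop on an object; "squeeze" is the grip in N (left out, the last holds). Time passes only in rows, so rows that do not move let the fingers close, or fill a call up. It gives the time, the measured TCP pose, the force and the opening at its end, in the units of the state.
- r.state(): the state, without advancing time (a new reading comes with each control period).
- r.grab_frame(name): name is "scene" or "top" or "wrist"; returns the picture (384x512x3 uint8, red, green, blue); there is no depth.
- r.get_calibration(name): a dict with "vertical_fov" (degrees; the focal length in pixels is half the picture's height over the tangent of half this angle, whatever the lens; pixels are square), "cx", "cy" (the principal point, pixels), "rvec" (rotation vector, rad) and "tvec" (3), from world to camera coordinates, as OpenCV has them; the wrist camera has in their place "T_tool_cam" (4x4, takes a point from camera to tool coordinates, whose origin is the TCP and whose axes are the tool frame's). Camera axes: x right, y down, z forward; pixel columns grow to the right and rows downward; lengths in m; the calibration is good to about 2 mm. A picture is of the moment at which its call begins: read the wrist's pose just before it. get_calibration takes no time and is no camera call.
- r.sign_off(): hands the job in, once; it reports no verdict.
The state is a dict: "time": time; "joints": joint angles; "joint_vel": joint speeds; "effort": joint torques, N m; "eef_pos": TCP position; "tcp_rot": TCP orientation; "force": force on the tool from outside, world axes, zero at the start; "ft_torque": the same for the moment, N m; "finger_gap": finger opening in m.
Only numpy, scipy, OpenCV 4.12 (cv2) and the standard library are available. Lean on these libraries where they do the work, as an engineer would, in place of code of your own. Each camera call takes 0.05 s, during which the arm holds its last target. There are 200 camera calls.

### The job

Take the cordless dip probe out of its stand and first take a white reference: aim the rod's tip square-on at the centre of the tilted white disc from about 15 mm away and keep it steady there for two seconds, without touching the disc. Then lower the rod straight down through the guide sleeve on the lid of the empty grey measuring chamber, with the probe never touching the chamber, until the dark band on the rod is level with the sleeve's top, and finish while still holding the probe there, upright, centred in the sleeve and still. Leave the beaker, the bottle and the dish alone.

Things in the scene. Friction and masses are not known exactly. Their poses are not given: they have to be found in the camera images.
- probe: loose cordless probe, about 160 g: white box-shaped head 40 mm (its x) by 26 mm (its y) by 62 mm tall, with a thin steel rod 8 mm in diameter that sticks out 115 mm from the middle of its underside. Origin: centre of the head's underside, where the rod begins; z points up through the head, away from the rod. It starts hanging upright in the stand, head resting on the stand's top. Grip the head across its 26 mm width
- probe_tip (a point): centre of the flat end of the rod, 115 mm below the head's underside, axes as the probe's
- probe_band (a point): middle of the 5 mm tall dark band around the rod, on the rod's axis, 70 mm above the tip and 45 mm below the head's underside, axes as the probe's
- stand: fixed aluminium stand, 90 mm square foot, 125 mm tall; its 60 mm square, 10 mm thick top plate has a vertical hole 14 mm in diameter in the middle, through which the rod hangs. Its front and back are open, below the plate the tip hangs 4 mm above the foot. Origin: centre of its underside on the table
- ref_disc: fixed white reference disc, 40 mm in diameter, in a round aluminium holder 54 mm in diameter on a short post, its face leaning 20 degrees from level. Origin: centre of the white face, 50 mm above the table; z is the face's outward normal (up and roughly towards the robot)
- chamber: fixed grey box-shaped measuring chamber, empty, 124 by 104 mm, lid top 118 mm above the table; two rubber plugs, up to 14 mm tall, stand on the lid beside the steel guide sleeve. Origin: centre of its underside on the table
- guide_mouth (a point): centre of the guide sleeve's top opening, 140 mm above the table, on the lid of the chamber (22 mm towards -x and 14 mm towards +y from the chamber's middle, in the chamber's axes). The sleeve is vertical, 28 mm outside and 16 mm inside diameter, bore 30 mm deep including the lid; below it the chamber is hollow for more than 100 mm
- beaker: bystander: loose glass beaker, 68 mm in diameter, 90 mm tall. Origin: centre of its underside
- reagent: bystander: loose amber bottle, 60 mm in diameter, 130 mm tall. Origin: centre of its underside
- dish: bystander: loose shallow glass dish, 84 mm in diameter, 16 mm tall. Origin: centre of its underside
There are look-alikes about, which are no part of the job. Of the things that look like the part that bears ref_disc, the smaller one is meant. What is shaped like the stand but green is not meant.

How it is judged:
On the way, in this order (a step that is already met when the one before it is completed fails the run):
1. the rod's tip is held steady for 1.5 s 8 to 25 mm in front of the white disc, within 8 mm of its centre line, the rod within 8 degrees of square to the face (z of probe_tip in the frame of ref_disc between 0.008 and 0.025 m and x of probe_tip in the frame of ref_disc between -0.008 and 0.008 m and y of probe_tip in the frame of ref_disc between -0.008 and 0.008 m and angle between the z axis of probe and the z axis of ref_disc, either way round below 0.14 rad and linear speed of probe below 0.02 m/s), for 1.5 s.
2. the rod's tip is above the sleeve's top, over the bore (horizontal distance between probe_tip and guide_mouth below 0.008 m and z of probe_tip in the frame of guide_mouth between 0 and 0.1 m).
At the end, for the whole second after the job is handed in: the probe is held in the fingers, touching nothing else, its rod down through the guide sleeve: band within 6 mm of the level of the sleeve's top and within 3 mm of the bore's axis, probe within 3.4 degrees of upright, moving slower than 10 mm/s (z of probe_band in the frame of guide_mouth between -0.006 and 0.006 m and horizontal distance between probe_band and guide_mouth below 0.003 m and angle between probe's own z axis and vertical below 0.06 rad and linear speed of probe below 0.01 m/s and contact force between probe and chamber below 0.3 N and contact force between probe and stand below 0.3 N and contact force between the fingers and probe above 1 N); the arm keeps its last pose, push and grip.
It fails at once if the probe touches the chamber or its sleeve (contact force between probe and chamber above 0.5 N).
It fails at once if the probe touches the white disc (contact force between probe and ref_disc above 0.5 N).
It fails at once if the beaker is pushed more than 20 mm or tipped (distance of beaker from where it was at the start of the episode above 0.02 m or angle between beaker's own z axis and vertical above 0.3 rad).
It fails at once if the bottle is pushed more than 20 mm or tipped (distance of reagent from where it was at the start of the episode above 0.02 m or angle between reagent's own z axis and vertical above 0.3 rad).
It fails at once if the dish is pushed more than 20 mm or tipped (distance of dish from where it was at the start of the episode above 0.02 m or angle between dish's own z axis and vertical above 0.3 rad).
It also fails if it takes over 62 s, if anything falls off the work surface, if the arm or the gripper's body presses on something with over 40 N, if the wrist force passes 120 N, or if a joint passes its speed limit or range.

## Working session

There is one attempt and no reset: what is moved stays moved. The work goes in short steps, Python scripts to look and compute and a tool call to move; the robot and the scene stay as the last step left them, time stands still between calls to the robot, and variables do not carry over. Pictures are saved under pics/ and viewed, about 8 in all and at most 12, crops included, and the job is handed in when it is done.

Besides the shell and the picture viewer there is one more tool, called after "Request:" as name([rows], argument=value, ...), one row to a line, values as JSON. send_rows: Moves the arm, as the interface text tells. Its arguments: {"type":"object","properties":{"targets":{"type":"array"},"grip":{"type":"number"},"squeeze":{"type":"number"}},"required":["targets"]}

```bash
mkdir -p pics; ls
python3 - <<'E'
from workcell import r
import cv2
s=r.state();print({k:(v if not hasattr(v,'tolist') else v.tolist()) for k,v in s.items()},r.grasp_offset)
for n in("scene","top","wrist"):
    cv2.imwrite(f"pics/{n}0.png",r.grab_frame(n)[:,:,::-1]);print(n,r.get_calibration(n))
E
```

```text
pics
{'time': 0.0, 'joints': [1.205316403843016, 0.6001417596316944, -0.0025170989177965, 1.6001013203728085, 0.0018198534112303856, 0.9428959491054622, -0.0797684164574981], 'joint_vel': [0.0009029702959301299, 0.0012103869317798073, -0.0003415269073294357, -0.002672101797388857, 0.0003520698556156779, -0.0006789716354378657, -0.000977304610637407], 'effort': [0.0008673076081322506, -77.64399290084839, 1.5650952234864235, -25.80060839653015, 0.012360367400106043, 0.009145946823991835, 6.618853603868047e-05], 'eef_pos': [0.20630290827309455, -0.6945547112828562, 0.23041551675647987], 'tcp_rot': [0.5670338171569138, -0.5664823638793509, 0.42330124171168354, -0.4223581896678093], 'force': [-0.09585062886122402, 0.010965950476206049, 0.26423431774351147], 'ft_torque': [-0.014968739717694161, 0.002057727913287397, 0.026096671602849265], 'finger_gap': 0.08550796005110485} 0.0187
scene {'vertical_fov': 51.983115179308406, 'cx': 252.70025429130854, 'cy': 188.81163840185158, 'rvec': array([ 1.02229686,  2.49701699, -0.95852486]), 'tvec': array([ 0.39311535, -0.2168481 ,  1.20715071])}
top {'vertical_fov': 49.976088982089315, 'cx': 251.7030304470496, 'cy': 182.64399962548578, 'rvec': array([ 2.11375478, -2.12634332,  0.17598637]), 'tvec': array([0.01874324, 0.55721563, 0.92997055])}
wrist {'vertical_fov': 67.66158093651441, 'cx': 256.02473503550044, 'cy': 191.47398502664404, 'T_tool_cam': array([[ 9.99999311e-01,  5.67870905e-04, -1.02730801e-03,
         3.17329652e-04],
       [ 1.15250983e-03, -3.09017066e-01,  9.51055795e-01,
        -1.41488805e-01],
       [ 2.22621206e-04, -9.51056323e-01, -3.09017508e-01,
         8.00158611e-02],
       [ 0.00000000e+00,  0.00000000e+00,  0.00000000e+00,
         1.00000000e+00]])}
```

View pics/scene0.png

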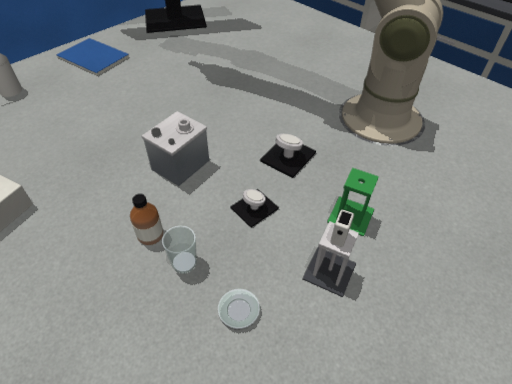

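View pics/top0.png

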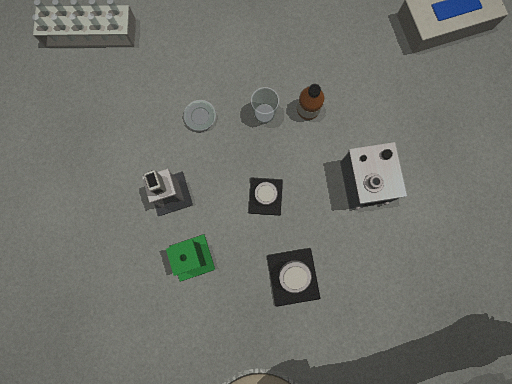

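```bash
cat > h.py <<'E'
import numpy as np,cv2
from scipy.spatial.transform import Rotation as R
def cam(r,n,st=None):
    c=r.get_calibration(n);f=192/np.tan(np.radians(c['vertical_fov']/2))
    if n=='wrist':
        q=st['tcp_rot'];Rt=R.from_quat([q[1],q[2],q[3],q[0]]).as_matrix();T=c['T_tool_cam']
        Rw=Rt@T[:3,:3];C=Rt@T[:3,3]+np.array(st['eef_pos'])
    else:
        Rw=cv2.Rodrigues(c['rvec'])[0].T;C=-Rw@c['tvec']
    return f,c['cx'],c['cy'],Rw,C
def ray(k,p):
    f,cx,cy,Rw,C=k;d=Rw@np.array([(p[0]-cx)/f,(p[1]-cy)/f,1]);return C,d/np.linalg.norm(d)
def onz(k,p,z):
    C,d=ray(k,p);return C+d*(z-C[2])/d[2]
def tri(*kp):
    A=np.zeros((3,3));b=np.zeros(3);rs=[ray(*x) for x in kp]
    for C,d in rs:
        M=np.eye(3)-np.outer(d,d);A+=M;b+=M@C
    X=np.linalg.solve(A,b);return X,[float(np.linalg.norm((np.eye(3)-np.outer(d,d))@(X-C))) for C,d in rs]
def proj(k,X):
    f,cx,cy,Rw,C=k;v=Rw.T@(np.asarray(X)-C);return cx+f*v[0]/v[2],cy+f*v[1]/v[2]
E
python3 - <<'E'
import cv2,numpy as np
def crop(n,x,y,w,h,s):
    im=cv2.imread(f"pics/{n}0.png")[y:y+h,x:x+w];im=cv2.resize(im,None,fx=s,fy=s,interpolation=cv2.INTER_CUBIC)
    for i in range(0,w,10):cv2.putText(im,str(x+i),(i*s,8),0,.28,(0,0,255),1);cv2.line(im,(i*s,9),(i*s,13),(0,0,255),1)
    for i in range(10,h,10):cv2.putText(im,str(y+i),(0,i*s+3),0,.28,(0,0,255),1)
    return im
a=np.hstack([crop("top",140,164,53,60,5),crop("top",240,164,53,60,5),crop("top",335,140,53+19,60,5)[:, :265]])
a=np.hstack([crop("top",138,160,53,58,5),crop("top",240,168,53,58,5),crop("top",355,145,53,58,5)])
b=np.hstack([crop("scene",310,205,53,62,5),crop("scene",230,178,53,62,5),crop("scene",150,110,53,62,5)])
cv2.imwrite("pics/c1.png",np.vstack([a,b]));print(np.vstack([a,b]).shape)
E
```

```text
(600, 795, 3)
```

View pics/c1.png

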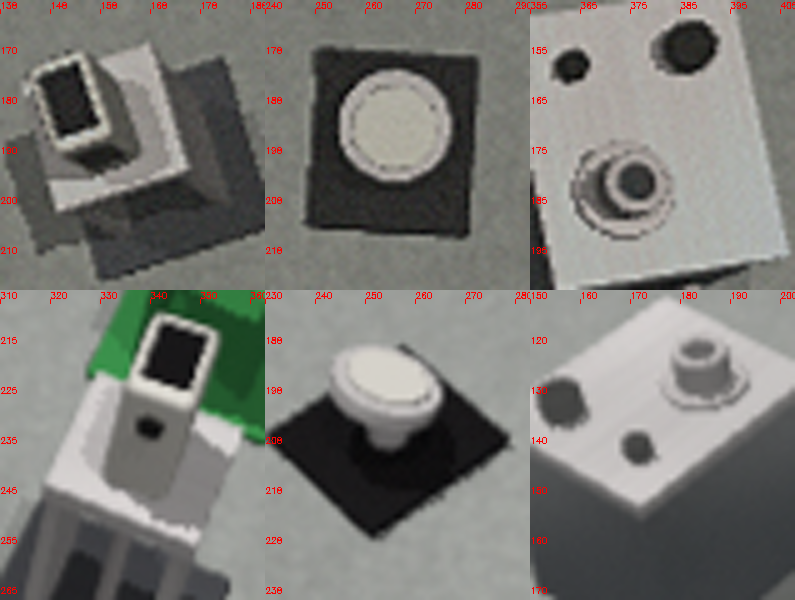

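Run:
```python
import cv2,numpy as np
from h import *
from workcell import r
K={n:cam(r,n) for n in("top","scene")};I={n:cv2.imread(f"pics/{n}0.png") for n in K}
print("cams",K['top'][4],K['scene'][4])
def comp(n,mask,seed,show=1):
    _,l,s,c=cv2.connectedComponentsWithStats(mask.astype(np.uint8),connectivity=4)
    k=l[seed[1],seed[0]];m=(l==k)&(k>0);cn=max(cv2.findContours(m.astype(np.uint8),0,1)[0],key=len)
    (p,wh,a)=cv2.minAreaRect(cn);print(n,seed,'area',m.sum(),'cent',np.round(c[k],2),'rect',np.round(p,1),np.round(wh,1),round(a,1));return c[k],cn
g={n:I[n].max(2) for n in I}
res={}
for n,sd in(("top",(152,180)),("scene",(343,223))):
    res[n],_=comp(n,g[n]<75,sd);
print("head top",tri((K['top'],res['top']),(K['scene'],res['scene'])))
for n in K: print(n,onz(K[n],res[n],.187))
# yaw from head panel in top: box corners
c,cn=comp("top",g['top']<75,(152,180));box=cv2.boxPoints(cv2.minAreaRect(cn));P=[onz(K['top'],b,.187)[:2] for b in box];print(np.round(P,4))
for i in range(4):
    d=P[(i+1)%4]-P[i];print('edge',np.linalg.norm(d),np.degrees(np.arctan2(d[1],d[0])))
# bore
for n,sd in(("top",(376,181)),("scene",(184,122))):
    x,y=sd;p=g[n][y-5:y+6,x-6:x+7];print(p)
# disc
for n,sd in(("top",(266,193)),("scene",(256,194))):
    x,y=sd;im=I[n].astype(int);print(n,'b-r row',im[y,x-16:x+17,2]-im[y,x-16:x+17,0]);print(im[y,x-16:x+17,2]);print(im[y-16:y+17,x,2]);print((im[:,:,2]-im[:,:,0])[y-16:y+17,x])
```

```text
cams [0.38118075 0.00132232 1.01507895] [0.96431076 0.41161483 0.74796632]
top (152, 180) area 100 cent [151.24 179.65] rect [151.2 179.7] [12.4  7.9] 70.0
scene (343, 223) area 104 cent [344.61 217.89] rect [344.5 217.9] [ 9.2 10.8] 18.4
head top (array([0.5394354 , 0.21946641, 0.18967954]), [0.0004403187076686091, 0.0004403187076685765])
top [0.54017475 0.21979082 0.187     ]
scene [0.53712023 0.2188967  0.187     ]
top (152, 180) area 100 cent [151.24 179.65] rect [151.2 179.7] [12.4  7.9] 70.0
[[0.5496 0.2321]
 [0.5551 0.2171]
 [0.5307 0.2074]
 [0.5252 0.2224]]
edge 0.01603140941224574 -69.82177977575714
edge 0.026277954214487302 -158.445323870146
edge 0.015946544261409484 110.09230817265413
edge 0.026256228106878186 21.74110643591512
[[179 126 131 146 157 177 176 171 158 152 157 172 175]
 [ 84 114 147 176 154 123 118 140 176 169 149 165 175]
 [ 65 144 171 135  79  61  57  63  89 164 164 160 161]
 [119 163 149  74  54  56  62  55  54 108 164 129 155]
 [127 167 122  60  56  61  60  60  49  50 154 162 132]
 [157 173 116  65  57  55  58  61  58  43 149 167 157]
 [115 161 116  57  55
[... 1134 characters left out ...]
 169 164 157 174 173 179 173 175 173 166 175 174
 173 176 172 172 173 181 154 159 178  72  31  47  39  43  49]
[ 6  3  0  0  2 11 10 11 14 14 11 13 11 13 15 13 16 14 14 16 14 16 12 14
 12 11 12  6  2 10  0  3  5]
scene b-r row [ 2  3  2  4  6  5  8 11 11 11 12 11 11 11 11 12 11 11 11 11 11 10  4  2
  1  2  2  3  2  2  3  2  1]
[154 155 150 171 192 195 191 209 213 213 213 213 213 213 213 213 213 213
 213 213 213 193 173 120 112 148 155 159 160 160 161 159 157]
[155 155 158 158 158 157 155 152 153 153 154 125 178 209 213 213 213 213
 213 213 213 214 171 185 195 146 116 117 105  98  97  60  16]
[ 2  2  3  2  3  3  2  1  1  0  1  1  6 10 11 12 11 12 11 11 11 12  9  5
  5  4  4  3  3  2  2  2 -1]
```

Run:
```python
import cv2,numpy as np
from h import *
from workcell import r
K={n:cam(r,n) for n in("top","scene")};I={n:cv2.imread(f"pics/{n}0.png") for n in K}
def comp(mask,x,y):
    _,l,s,c=cv2.connectedComponentsWithStats(mask.astype(np.uint8),connectivity=4);m=l==l[y,x];return c[l[y,x]],m
# bore: weighted dark centroid
t=I['top'].max(2);bt,m=comp(t<105,376,181);s=I['scene'].max(2);bs,m2=comp((s<150)&(np.arange(384)[:,None]<=122),184,120);print(bt,m.sum(),bs,m2.sum())
print('mouth',tri((K['top'],bt),(K['scene'],bs)),onz(K['top'],bt,.14))
print('scene z.14',onz(K['scene'],bs,.14))
ds,m=comp(I['scene'][:,:,2]>203,256,194);print(ds,m.sum())
cn=max(cv2.findContours(m.astype(np.uint8),0,1)[0],key=len);es=cv2.fitEllipse(cn);print(es)
hm,m=comp(I['top'][:,:,2]>130,266,193);cn=max(cv2.findContours(m.astype(np.uint8),0,1)[0],key=len);et=cv2.fitEllipse(cn);print(hm,et)
print('disc',tri((K['top'],hm),(K['scene'],es[0])),onz(K['top'],hm,.05),onz(K['scene'],es[0],.05))
# foot yaw: dark mask rect
d=I['top'].max(2)<70
_,m=comp(d,256,175);m[hm is None]
k=m.astype(np.uint8);cn=max(cv2.findContours(k,0,1)[0],key=len);b=cv2.boxPoints(cv2.minAreaRect(cn));P=[onz(K['top'],q,.005)[:2] for q in b];print(np.round(P,4),np.mean(P,0))
for i in range(4):
    e=P[(i+1)%4]-P[i];print(np.linalg.norm(e),np.degrees(np.arctan2(e[1],e[0])))
# chamber lid orientation
_,m=comp(I['top'].max(2)>118,390,165);k=m.astype(np.uint8);cn=max(cv2.findContours(k,0,1)[0],key=len);b=cv2.boxPoints(cv2.minAreaRect(cn));P=[onz(K['top'],q,.118)[:2] for q in b];print(np.round(P,4),np.mean(P,0))
e=P[1]-P[0];print(np.linalg.norm(e),np.linalg.norm(P[2]-P[1]),np.degrees(np.arctan2(e[1],e[0])))
st=r.state();q=st['tcp_rot'];M=R.from_quat([q[1],q[2],q[3],q[0]]).as_matrix();print(M)
```

```text
[376.04761905 180.92857143] 42 [183.11111111 121.16666667] 18
mouth (array([ 0.54253403, -0.25285021,  0.14311434]), [0.0004859335024907601, 0.00048593350249094135]) [ 0.5427693  -0.25337202  0.14      ]
scene z.14 [ 0.54056553 -0.25678496  0.14      ]
[254.07142857 194.55357143] 112
((254.0760498046875, 194.5643768310547), (7.844671726226807, 15.518511772155762), 109.87535095214844)
[265.46505376 192.57526882] ((265.4104919433594, 192.56158447265625), (20.86554527282715, 21.390380859375), 108.10216522216797)
disc (array([ 0.5322593 , -0.01673173,  0.05515842]), [0.00029908424065846654, 0.0002990842406585728]) [ 0.53325817 -0.01706659  0.05      ] [ 0.52888096 -0.01966282  0.05      ]
[[ 1.0796  0.7037]
 [ 1.0587 -0.682 ]
 [ 0.0992 -0.5701]
 [ 0.0995  0.5997]] [0.58424828 0.01281271]
1.3858483710322693 -90.8631531762405
0.9659435571296454 173.3517305153495
1.1698180248790704 89.98710058938201
0.9855686133037428 6.05974480349673
[[ 0.412   0.585 ]
 [ 1.2027  0.1157]
 [ 0.6272 -0.6049]
 [-0.0185 -0.096 ]] [ 5.55820149e-01 -4.27973034e-05]
0.9194565699523528 0.9222340874823187 -30.685233862020784
[[ 2.84846919e-01 -5.02272138e-04  9.58572887e-01]
 [-9.58572244e-01  1.12221290e-03  2.84847316e-01]
 [-1.21879373e-03 -9.99999244e-01 -1.61805243e-04]]
```

Request:
send_rows([
  [[-22, -2, 30], [0, 0, 0]],
  [[-22, -2, 30], [0, 0, 0]],
  [[-22, -2, 30], [0, 0, 0]],
  [[-22, -2, 30], [0, 0, 0]],
  [[-22, -2, 30], [0, 0, 0]],
])

```text
time: 0.57
eef_pos: [0.3196, -0.5452, 0.2411]
tcp_rot: [0.567, -0.567, 0.423, -0.423]
force: [0.5, -0.0, 0.0]
finger_gap: 0.0854
```

Request:
send_rows([
  [[-22, -2, 30], [0, 0, 0]],
  [[-22, -2, 30], [0, 0, 0]],
  [[-22, -2, 30], [0, 0, 0]],
  [[-22, -2, 30], [0, 0, 0]],
  [[-22, -2, 30], [0, 0, 0]],
])

```text
time: 0.98
eef_pos: [0.4321, -0.397, 0.2513]
tcp_rot: [-0.567, 0.567, -0.423, 0.423]
force: [0.5, 0.4, 0.3]
finger_gap: 0.0854
```

Request:
send_rows([
  [[-22, -2, 30], [0, -0.075, 0]],
  [[-22, -2, 30], [0, 0, 0]],
  [[-22, -2, 30], [0, 0, 0]],
  [[-22, -2, 30], [0, 0, 0]],
  [[0, 0, 0], [0, 0, 0]],
])

```text
time: 1.4
eef_pos: [0.5193, -0.2675, 0.2596]
tcp_rot: [0.586, -0.583, 0.398, -0.399]
force: [-0.3, 0.7, 0.7]
finger_gap: 0.0854
```

Request:
send_rows([
  [[0, 0, 0], [0, 0, 0]],
  [[0, 0, 0], [0, 0, 0]],
  [[0, 0, 0], [0, 0, 0]],
  [[0, 0, 0], [0, 0, 0]],
  [[0, 0, 0], [0, 0, 0]],
])

```text
time: 1.82
eef_pos: [0.5138, -0.2765, 0.2592]
tcp_rot: [-0.582, 0.582, -0.402, 0.402]
force: [0.2, -0.1, 0.6]
finger_gap: 0.0852
```

Run:
```python
from workcell import r
import cv2,json
from h import *
st=r.state();im=r.grab_frame("wrist")[:,:,::-1];cv2.imwrite("pics/w1.png",im)
json.dump({k:np.array(st[k]).tolist() for k in('eef_pos','tcp_rot')},open('w1.json','w'))
print(st['time'],st['eef_pos'],st['tcp_rot'],np.abs(st['joint_vel']).max());k=cam(r,'wrist',st);print(proj(k,[.5425,-.253,.14]))
```

```text
1.8167 [ 0.51376509 -0.27650547  0.25918029] [-0.58164713  0.58191032 -0.40196635  0.40185825] 0.005749011699305289
(np.float64(242.99193723848956), np.float64(149.91476780177248))
```

View pics/w1.png

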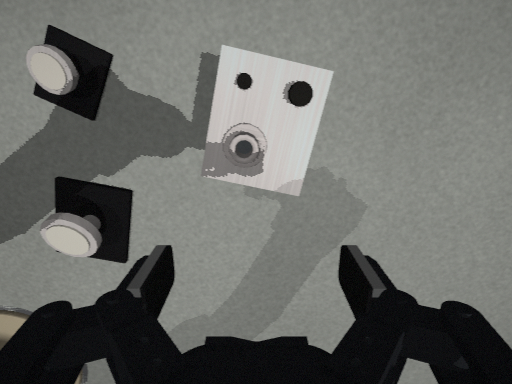

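Request:
send_rows([
  [[-32, 0, 13], [0, 0, 0]],
  [[-32, 0, 13], [0, 0, 0]],
  [[-32, 10, 13], [0, 0, 0]],
  [[-32, 10, 13], [0, 0, 0]],
  [[-32, 10, 13], [0, 0, 0]],
])

```text
time: 2.28
eef_pos: [0.5181, -0.1019, 0.2292]
tcp_rot: [0.582, -0.582, 0.401, -0.402]
force: [0.7, 0.0, 0.6]
finger_gap: 0.0853
```

Request:
send_rows([
  [[-34, 15, 14], [0, 0, 0]],
  [[-34, 15, 14], [0, 0, 0]],
  [[0, 0, 0], [0, 0, 0]],
  [[0, 0, 0], [0, 0, 0]],
  [[0, 0, 0], [0, 0, 0]],
])

```text
time: 2.7
eef_pos: [0.5203, -0.0298, 0.1993]
tcp_rot: [-0.582, 0.582, -0.401, 0.401]
force: [0.4, -0.2, 0.3]
finger_gap: 0.0855
```

Run:
```python
from workcell import r
import cv2,json
from h import *
K=cam(r,'wrist',json.load(open('w1.json')));g=cv2.imread('pics/w1.png').max(2)
p=g[136:163,230:258];print(p[13],p[:,13],sep='\n')
for th in(70,85,100):
    _,l,s,c=cv2.connectedComponentsWithStats((g<th).astype(np.uint8),connectivity=4);k=l[149,244];print(th,s[k],c[k],onz(K,c[k],.14))
for i in range(8):
    st=r.state()
    if np.abs(st['joint_vel']).max()<.01:break
    r.grab_frame("wrist")
st=r.state();im=r.grab_frame("wrist")[:,:,::-1];cv2.imwrite("pics/w2.png",im)
json.dump({k:np.array(st[k]).tolist() for k in('eef_pos','tcp_rot')},open('w2.json','w'))
print(i,st['time'],st['eef_pos'],st['tcp_rot'],np.abs(st['joint_vel']).max());k=cam(r,'wrist',st);print(proj(k,[.531,-.017,.05]))
```

```text
[106 149 186 191 171 111  58  59  58  58  57  60  60  59  59  58  57  56
  59  58  58  60  94 146 175 183 193 191]
[191 187 177 170 103  58  58  59  58  58  60  59  59  59  58  58  58  58
  68  68  69  70 107 120 121 113 104]
70 [236 141  16  16 206] [243.39320388 148.41262136] [ 0.54392375 -0.2528744   0.14      ]
85 [235 140  17  18 230] [243.40434783 148.9       ] [ 0.54350814 -0.25303613  0.14      ]
100 [235 140  18  18 248] [243.51209677 149.        ] [ 0.54345691 -0.25315935  0.14      ]
2 2.8 [ 0.52050089 -0.0307682   0.19963453] [-0.58168821  0.58176853 -0.40169647  0.40227373] 0.007442690143097268
(np.float64(247.02999310322443), np.float64(164.681087442531))
```

View pics/w2.png

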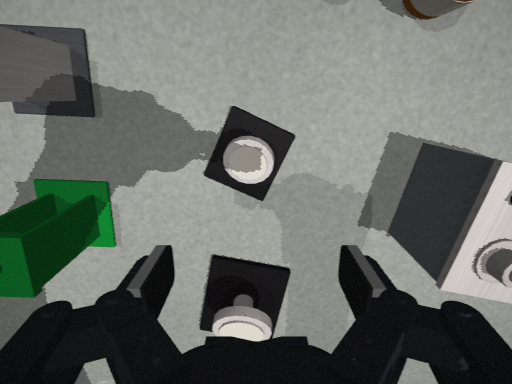

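Run:
```python
from workcell import r
import cv2,json
from h import *
K=cam(r,'wrist',json.load(open('w2.json')));I=cv2.imread('pics/w2.png');g=I.max(2)
d=(g<60).astype(np.uint8);_,l,s,c=cv2.connectedComponentsWithStats(d,connectivity=4);k=l[115,240];m=(l==k).astype(np.uint8);print(s[k])
cn=max(cv2.findContours(m,0,1)[0],key=len);hull=cv2.convexHull(cn);b=cv2.boxPoints(cv2.minAreaRect(hull));print(b)
P=[onz(K,q,.004)[:2] for q in b];print(np.round(P,4),np.mean(P,0))
for i in range(4):
    e=P[(i+1)%4]-P[i];print(np.linalg.norm(e),np.degrees(np.arctan2(e[1],e[0])))
fill=np.zeros_like(m);cv2.fillConvexPoly(fill,hull,1);hol=((fill==1)&(g>70)).astype(np.uint8);_,l,s,c=cv2.connectedComponentsWithStats(hol);k=l[160,248];cn=max(cv2.findContours((l==k).astype(np.uint8),0,1)[0],key=len)
e=cv2.fitEllipse(cv2.convexHull(cn));print('holder',s[k],c[k],e)
b=I.astype(int);sat=b[:,:,2]-b[:,:,0]
print(sat[160,215:285]);print(g[160,215:285])
for z in(.05,.046):print(onz(K,e[0],z))
T=cam(r,'top');print('top foot yaw')
Q=[onz(T,q,.004)[:2] for q in((250,177.6),(282.6,179.6),(281,215.6),(247.6,213))]
for i in range(4):
    e=Q[(i+1)%4]-Q[i];print(np.linalg.norm(e),np.degrees(np.arctan2(e[1],e[0])))
```

```text
[ 204  106   91   95 3011]
[[200.53937  173.60756 ]
 [232.41869  104.944405]
 [295.3232   134.15007 ]
 [263.4439   202.81323 ]]
[[ 0.4905  0.0297]
 [ 0.5795  0.0198]
 [ 0.5747 -0.0593]
 [ 0.4823 -0.0553]] [ 0.53174688 -0.01626572]
0.08952021435595416 -6.314928359624012
0.07922683532438952 -93.48691047368463
0.09241514293581182 177.55435344285286
0.08537534067646989 84.50695502422985
holder [ 223  136   52   48 1976] [248.33147773 159.53643725] ((248.2671661376953, 159.54029846191406), (47.99315643310547, 52.111900329589844), 107.32817840576172)
[-2 -2  2  1 -1  1 -1  1  3  4  4  7  5  9 10 11 12 10  9 10 10 12 11 11
 11 11 11 11 10  9 12 11 11 10 10 10  9 10 10 11 12 10 12 10 11 11 14 15
 14 15 16 12  9  7 10  8  8  9  6  2 -2  1  1 -1 -2 -2 -2 -1  3  2]
[ 20  21  25  33  26  23  22  36  98 131 132 131 131 137 140 142 144 142
 142 143 143 144 144 143 143 144 144 143 142 144 144 143 144 144 144 143
 142 143 143 143 144 143 143 143 143 146 189 223 222 223 206 194 206 205
 205 208 207 194 144  72  31  30  33  35  38  38  37  32 119 164]
[ 0.53652918 -0.01632831  0.05      ]
[ 0.53572092 -0.01651515  0.046     ]
top foot yaw
0.08154738187829338 -94.00790938984322
0.09014748676032255 176.47311930376543
0.08234099140673347 85.1826519783279
0.08898109144798419 -4.026302866272306
```

Request:
send_rows([
  [[-20, -30, 10], [0, 0, 0]],
  [[-25, -30, 12], [0, 0, 0]],
  [[-30, -20, 14], [0, 0, 0]],
  [[-34, -15, 16], [0, 0, 0]],
  [[-34, 0, 16], [0, 0, 0]],
])

```text
time: 3.27
eef_pos: [0.5347, 0.1288, 0.2983]
tcp_rot: [0.583, -0.58, 0.401, -0.404]
force: [1.6, 0.5, 0.1]
finger_gap: 0.0859
```

Request:
send_rows([
  [[-34, 0, 16], [0, 0, 0]],
  [[-34, 0, 16], [0, 0, 0]],
  [[-16, 0, 7], [0, 0, 0]],
  [[0, 0, 0], [0, 0, 0]],
  [[0, 0, 0], [0, 0, 0]],
])

```text
time: 3.68
eef_pos: [0.5398, 0.2209, 0.2943]
tcp_rot: [-0.582, 0.582, -0.401, 0.401]
force: [0.6, -0.6, 0.4]
finger_gap: 0.0855
```

Run:
```python
from workcell import r
import cv2,json
from h import *
for i in range(8):
    st=r.state()
    if np.abs(st['joint_vel']).max()<.008:break
    r.grab_frame("wrist")
st=r.state();im=r.grab_frame("wrist")[:,:,::-1].copy();cv2.imwrite("pics/w3.png",im)
json.dump({k:np.array(st[k]).tolist() for k in('eef_pos','tcp_rot')},open('w3.json','w'))
print(i,st['time'],st['eef_pos'],st['tcp_rot'],np.abs(st['joint_vel']).max());K=cam(r,'wrist',st);p=proj(K,[.5395,.2195,.187]);print(p)
g=im.max(2);_,l,s,c=cv2.connectedComponentsWithStats((g<75).astype(np.uint8),connectivity=4);k=l[int(p[1]),int(p[0])];print(s[k],c[k],onz(K,c[k],.187))
cn=max(cv2.findContours((l==k).astype(np.uint8),0,1)[0],key=len);b=cv2.boxPoints(cv2.minAreaRect(cn));P=[onz(K,q,.187)[:2] for q in b];print(np.mean(P,0))
for i in range(4):
    e=P[(i+1)%4]-P[i];print(np.linalg.norm(e),np.degrees(np.arctan2(e[1],e[0])))
```

```text
2 3.7833 [0.53991586 0.21888283 0.29430404] [-0.58139564  0.5819544  -0.40185728  0.40226722] 0.007625862761844432
(np.float64(255.01192019546127), np.float64(190.75679487174233))
[245 175  20  30 567] [254.49029982 189.15520282] [0.54076616 0.2204847  0.187     ]
[0.54024777 0.22028034]
0.017031160441407685 -69.29080252640989
0.027729949693583014 -158.7997125279035
0.017599895240611313 110.710117260716
0.027731189858131892 20.025172734629002
```

View pics/w3.png

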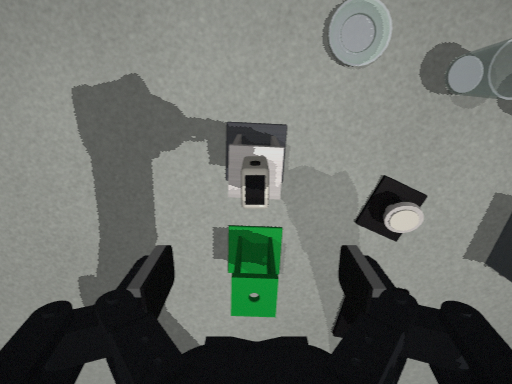

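Request:
send_rows([
  [[-1, 20, 1], [0, 0, 0]],
  [[0, 25, 0], [0, 0, 0]],
  [[0, 25, 0], [0, 0, 0]],
  [[0, 25, 0], [0, 0, 0]],
  [[0, 20, 0], [0, 0, 0]],
])

```text
time: 4.25
eef_pos: [0.5401, 0.2201, 0.1779]
tcp_rot: [-0.581, 0.582, -0.402, 0.402]
force: [0.2, -0.3, -0.3]
finger_gap: 0.0856
```

Request:
send_rows([
  [[0, 15, 0], [0, 0, 0]],
  [[0, 12, 0], [0, 0, 0]],
  [[0, 10, 0], [0, 0, 0]],
  [[0, 0, 0], [0, 0, 0]],
  [[0, 0, 0], [0, 0, 0]],
])

```text
time: 4.67
eef_pos: [0.5403, 0.2214, 0.1423]
tcp_rot: [-0.582, 0.582, -0.402, 0.402]
force: [1.1, -0.3, 0.5]
finger_gap: 0.0854
```

Request:
send_rows([
  [[0, 0, 0], [0, 0, 0]],
  [[0, 0, 0], [0, 0, 0]],
  [[0, 0, 0], [0, 0, 0]],
  [[0, 0, 0], [0, 0, 0]],
  [[0, 0, 0], [0, 0, 0]],
], grip=0, squeeze=60)

```text
time: 5.08
eef_pos: [0.5403, 0.2224, 0.1427]
tcp_rot: [0.582, -0.582, 0.401, -0.401]
force: [-0.4, 0.4, 9.9]
finger_gap: 0.0257
```

Request:
send_rows([
  [[0, 0, 0], [0, 0, 0]],
  [[0, 0, 0], [0, 0, 0]],
  [[0, 0, 0], [0, 0, 0]],
  [[0, 0, 0], [0, 0, 0]],
  [[0, 0, 0], [0, 0, 0]],
])

```text
time: 5.5
eef_pos: [0.5404, 0.2224, 0.1428]
tcp_rot: [0.582, -0.582, 0.401, -0.401]
force: [-0.5, -0.8, 5.7]
finger_gap: 0.0252
```

Request:
send_rows([
  [[0, 0, 0], [0, 0, 0]],
  [[0, 0, 0], [0, 0, 0]],
  [[0, 0, 0], [0, 0, 0]],
  [[0, 0, 0], [0, 0, 0]],
  [[0, 0, 0], [0, 0, 0]],
])

```text
time: 5.92
eef_pos: [0.5404, 0.2225, 0.1428]
tcp_rot: [0.582, -0.582, 0.401, -0.401]
force: [-0.6, -1.1, 6.0]
finger_gap: 0.0254
```

Request:
send_rows([
  [[0, -5, 0], [0, 0, 0]],
  [[0, -10, 0], [0, 0, 0]],
  [[0, -15, 0], [0, 0, 0]],
  [[0, -20, 0], [0, 0, 0]],
  [[0, -20, 0], [0, 0, 0]],
])

```text
time: 6.33
eef_pos: [0.5397, 0.2223, 0.2133]
tcp_rot: [-0.582, 0.583, -0.401, 0.401]
force: [-0.1, -0.7, -1.5]
finger_gap: 0.0252
```

Request:
send_rows([
  [[0, -20, 0], [0, 0, 0]],
  [[0, -20, 0], [0, 0, 0]],
  [[0, -20, 0], [0, 0, 0]],
  [[0, -20, 0], [0, 0, 0]],
  [[0, -15, 0], [0, 0, 0]],
])

```text
time: 6.75
eef_pos: [0.54, 0.2225, 0.3097]
tcp_rot: [0.583, -0.582, 0.401, -0.401]
force: [0.2, 0.5, -1.5]
finger_gap: 0.0254
```

Request:
send_rows([
  [[0, -10, 0], [0, 0, 0]],
  [[0, -5, 0], [0, 0, 0]],
  [[0, 0, 0], [0, 0, 0]],
  [[0, 0, 0], [0, 0, 0]],
  [[0, 0, 0], [0, 0, 0]],
])

```text
time: 7.17
eef_pos: [0.5396, 0.2221, 0.3212]
tcp_rot: [-0.582, 0.583, -0.402, 0.401]
force: [1.4, -0.4, -1.1]
finger_gap: 0.0254
```

Run:
```python
from workcell import r
import cv2,json
from h import *
for i in range(8):
    st=r.state()
    if np.abs(st['joint_vel']).max()<.008:break
    r.grab_frame("wrist")
st=r.state()
for n in("wrist","scene","top"):cv2.imwrite(f"pics/{n}4.png",r.grab_frame(n)[:,:,::-1])
json.dump({k:np.array(st[k]).tolist() for k in('eef_pos','tcp_rot')},open('w4.json','w'))
print(i,st['time'],st['eef_pos'],st['tcp_rot'],st['force'],st['finger_gap'])
q=st['tcp_rot'];M=R.from_quat([q[1],q[2],q[3],q[0]]).as_matrix();print(M)
h0=st['eef_pos']-np.array([0,0,.0178])  # expected underside
for n in("scene","top","wrist"):
    k=cam(r,n,st);print(n,[np.round(proj(k,h0-np.array([0,0,z])),1).tolist() for z in(0,.045,.115)])
W=cv2.imread("pics/wrist4.png");S=cv2.imread("pics/scene4.png");T=cv2.imread("pics/top4.png")
u,v=map(int,proj(cam(r,'scene'),h0-[0,0,.05]));c=S[max(v-60,0):v+60,max(u-50,0):u+50];print('scene crop origin',max(u-50,0),max(v-60,0))
a=cv2.resize(c,None,fx=3,fy=3,interpolation=2);w=np.zeros((384,800,3),np.uint8);w[:,:512]=W;w[:360,512:800]=a[:,:288];cv2.imwrite("pics/c4.png",w)
```

```text
0 7.1667 [0.53962539 0.22213892 0.32123198] [-0.58166918  0.58274605 -0.40160684  0.40097376] [ 1.36203446 -0.37058857 -1.08018636] 0.025350049855972223
[[ 3.55863988e-01 -1.60144312e-03  9.34536386e-01]
 [-9.34537750e-01 -7.45835205e-04  3.55863229e-01]
 [ 1.27115417e-04 -9.99998440e-01 -1.76202494e-03]]
scene [[358.5, 174.5], [352.9, 193.4], [345.4, 219.2]]
top [[133.2, 167.7], [140.3, 172.9], [149.9, 179.8]]
wrist [[255.7, 235.1], [255.8, 208.3], [255.9, 182.6]]
scene crop origin 302 135
```

View pics/c4.png

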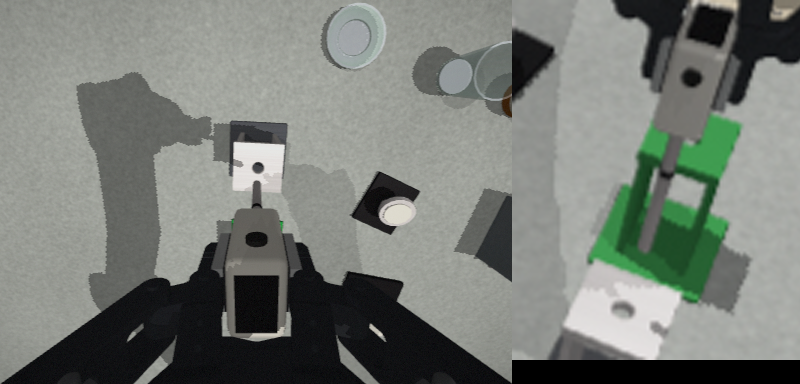

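Run:
```python
import cv2,json
from h import *
from workcell import r
g=cv2.imread("pics/wrist4.png").max(2).astype(int)
for y in range(176,212,3):print(y,g[y,246:270])
print(g[290,215:300])
s=cv2.imread("pics/scene4.png").max(2).astype(int)
for y in range(204,224,2):print(y,s[y,336:364])
```

```text
176 [228 228 227 228 228 227 226 227 227 226 227 226 226 226 225 226 226 218
 200 200 201 201 200 201]
179 [227 227 226 226 226 227 228 228 227 228 227 227 228 228 228 229 229 230
 230 221 207 208 210 208]
182 [226 226 226 226 227 227 217 155  80  83  82  82  83  85 177 229 228 229
 229 228 229 229 220 204]
185 [229 230 229 229 230 220 170  98  82  83  82  83  83  85 120 179 205 202
 203 205 205 205 204 205]
188 [196 197 197 197 200 198 163  97  80  83  84  81  84  86 122 178 205 204
 205 206 207 206 206 207]
191 [172 174 171 172 174 179 144  79  81  82  81  85  82  85 103 162 198 196
 198 197 198 198 199 198]
194 [166 167 167 166 167 158 119  81  81  80  80  80  83  86  98 141 168 169
 170 167 166 167 169 171]
197 [164 165 162 163 165 153 116  80  78  77  77  78  78  84  88 139 176 173
 170 170 169 161 159 164]
200 [162 162 161 157 156 139  98  77  76  77  77  79  79  78  74 132 172 170
 165 165 169 172 174 171]
203 [162 162 165 164 164 144  97  74  61  36  24  30  47  69  76 115 154 163
 164 168 174 174 170 167]
206 [170 171 172 172 169 128  36  31  43  63  79  72  61  47  14  62 1
[... 946 characters left out ...]
 88  75  70  67  73  75  79  88  97 101 103  92  79  75  76  76
  76  75  76  75  76  75  76  75  74  74]
214 [135 106  79  75  71  73  75  76  83  92  99 102 101  79  75  76  75  76
  75  76  75  75  75  75  76  75  74  71]
216 [128  88  75  75  87  78  76  79  90  97 102 102  86  77  75  77  75  76
  76  75  75  76  75  76  75  75  73  81]
218 [120  83  73  89  94  95  96  96  95  97 106  93  79  76  75  77  75  77
  76  75  76  76  76  75  75  74  74  92]
220 [156 156 143 140 107  95  95  96  96  96  96  96  97  96  91  80  77  76
  76  77  77  77  76  75  75  75  91  97]
222 [157 157 157 157 157 145 141 109  98  97  98  97  97  98  98  99  98  81
  76  76  76  76  74  74  73  91  97  98]
```

Request:
send_rows([
  [[10, 0, -8], [0, 0, 0]],
  [[20, 0, -16], [0, 0, 0]],
  [[27, 0, -22], [0, 0, 0]],
  [[27, 0, -22], [0, 0, 0]],
  [[27, 0, -22], [0, 0, 0]],
])

```text
time: 7.73
eef_pos: [0.4943, 0.0846, 0.3219]
tcp_rot: [-0.582, 0.583, -0.401, 0.401]
force: [0.3, -0.4, -1.1]
finger_gap: 0.0253
```

Request:
send_rows([
  [[25, 15, -20], [0, 0, 0]],
  [[22, 20, -18], [0, 0, 0]],
  [[18, 20, -15], [0, 0, 0]],
  [[10, 12, -8], [0, 0, 0]],
  [[5, 8, -4], [0, 0, 0]],
])

```text
time: 8.15
eef_pos: [0.4612, -0.014, 0.246]
tcp_rot: [-0.581, 0.582, -0.403, 0.402]
force: [-0.8, -0.3, -1.1]
finger_gap: 0.0251
```

Request:
send_rows([
  [[0, 0, 0], [0.053, 0, -0.0245]],
  [[0, 0, 0], [0.053, 0, -0.0245]],
  [[0, 0, 0], [0.053, 0, -0.0245]],
  [[0, 0, 0], [0.053, 0, -0.0245]],
  [[0, 0, 0], [0.053, 0, -0.0245]],
])

```text
time: 8.57
eef_pos: [0.4633, -0.0109, 0.2477]
tcp_rot: [0.629, -0.523, 0.307, -0.486]
force: [-0.0, -0.5, -1.2]
finger_gap: 0.0254
```

Request:
send_rows([
  [[0, 0, 0], [0.053, 0, -0.0245]],
  [[0, 0, 0], [0, 0, 0]],
  [[0, 0, 0], [0, 0, 0]],
  [[0, 0, 0], [0, 0, 0]],
  [[0, 0, 0], [0, 0, 0]],
])

```text
time: 8.98
eef_pos: [0.4642, -0.0111, 0.2476]
tcp_rot: [0.636, -0.511, 0.289, -0.501]
force: [0.5, -0.0, -1.5]
finger_gap: 0.0256
```

```bash
cat > d.py <<'E'
from workcell import r
import sys
from h import *
D=np.array([.534,-.017,.05]);n=np.array([-.3412,.0239,.9397])
st=r.state();q=st['tcp_rot'];M=R.from_quat([q[1],q[2],q[3],q[0]]).as_matrix();p=np.array(st['eef_pos'])
tip=p+M@[.0007,.1328,-.001]
print(st['time'],p,'joints',np.round(st['joints'],2),'vel',np.abs(st['joint_vel']).max(),'gap',st['finger_gap'])
print('angle',np.degrees(np.arccos(-M[:,1]@n)),'tip',tip,'along',(tip-D)@n)
print('shift tool to 15mm',np.round(M.T@(D+.015*n-tip)*1000,1))
for c in("scene","top","wrist"):
    k=cam(r,c,st);print(c,'tip',np.round(proj(k,tip),1),'disc',np.round(proj(k,D),1))
E
python3 d.py
```

```text
8.9833 [ 0.46419367 -0.0110774   0.24759954] joints [-0.17  0.16  0.02  2.4   0.29  0.26 -1.62] vel 0.010078700165796728 gap 0.02558800784514973
angle nan tip [ 0.50899143 -0.01522118  0.12264627] along 0.07684113372682994
shift tool to 15mm [-0.5 61.8 -1.2]
scene tip [262.  169.6] disc [253.3 196.3]
top tip [265.3 198.4] disc [265.4 192.3]
wrist tip [256.9 183.4] disc [256.3 167.1]d.py:8: RuntimeWarning: invalid value encountered in arccos
  print('angle',np.degrees(np.arccos(-M[:,1]@n)),'tip',tip,'along',(tip-D)@n)
```

Request:
send_rows([
  [[0, 8, 0], [0, 0, 0]],
  [[0, 12, 0], [0, 0, 0]],
  [[0, 12, -1], [0, 0, 0]],
  [[0, 8, 0], [0, 0, 0]],
  [[0, 5, 0], [0, 0, 0]],
])

```text
time: 9.4
eef_pos: [0.4781, -0.0129, 0.2034]
tcp_rot: [0.636, -0.511, 0.29, -0.501]
force: [0.5, -0.2, -2.1]
finger_gap: 0.0255
```

Request:
send_rows([
  [[0, 0, 0], [0, 0, 0]],
  [[0, 0, 0], [0, 0, 0]],
  [[0, 0, 0], [0, 0, 0]],
  [[0, 0, 0], [0, 0, 0]],
  [[0, 0, 0], [0, 0, 0]],
])

```text
time: 9.82
eef_pos: [0.4778, -0.0127, 0.2051]
tcp_rot: [0.636, -0.51, 0.289, -0.501]
force: [0.1, 0.6, -2.0]
finger_gap: 0.0257
```

```bash
python3 d.py
python3 - <<'E'
from workcell import r
import cv2
a=[];
def crop(n,x,y,w,h,s):
    im=r.grab_frame(n)[:,:,::-1];cv2.imwrite(f"pics/{n}5.png",im);im=cv2.resize(im[y:y+h,x:x+w],None,fx=s,fy=s,interpolation=2)
    for i in range(0,w,10):cv2.putText(im,str(x+i),(i*s,8),0,.28,(0,0,255),1)
    for i in range(10,h,10):cv2.putText(im,str(y+i),(0,i*s+3),0,.28,(0,0,255),1)
    return im
import numpy as np
cv2.imwrite("pics/c5.png",np.hstack([crop("wrist",210,120,100,100,4),crop("scene",210,140,80,80,5)]))
E
```

```text
9.8167 [ 0.47779008 -0.01272399  0.20514079] joints [-0.22  0.26  0.09  2.43  0.39  0.12 -1.71] vel 0.0015504748662684045 gap 0.025676893539735516
angle nan tip [ 0.52270673 -0.01686877  0.08023024] along 0.03226375841796081
shift tool to 15mm [-0.5 17.3  0.5]
scene tip [256.9 185.2] disc [253.3 196.3]
top tip [265.7 195.1] disc [265.4 192.3]
wrist tip [256.9 183.4] disc [256.4 174.8]d.py:8: RuntimeWarning: invalid value encountered in arccos
  print('angle',np.degrees(np.arccos(-M[:,1]@n)),'tip',tip,'along',(tip-D)@n)
```

View pics/c5.png

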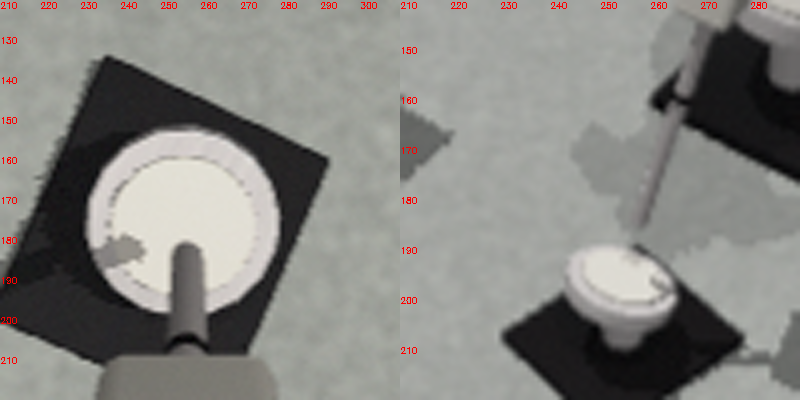

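Request:
send_rows([
  [[0, 3, 0], [0, 0, 0]],
  [[0, 4, 0], [0, 0, 0]],
  [[0, 4, 0], [0, 0, 0]],
  [[0, 2, 0], [0, 0, 0]],
  [[0, 1, 0], [0, 0, 0]],
])

```text
time: 10.33
eef_pos: [0.4826, -0.0131, 0.1915]
tcp_rot: [0.636, -0.51, 0.289, -0.501]
force: [1.1, -0.8, -1.3]
finger_gap: 0.0251
```

Request:
send_rows([
  [[0, 0, 0], [0, 0, 0]],
  [[0, 0, 0], [0, 0, 0]],
  [[0, 0, 0], [0, 0, 0]],
  [[0, 0, 0], [0, 0, 0]],
  [[0, 0, 0], [0, 0, 0]],
])

```text
time: 10.75
eef_pos: [0.4825, -0.013, 0.1917]
tcp_rot: [0.636, -0.51, 0.289, -0.501]
force: [0.2, 0.8, -0.7]
finger_gap: 0.0256
```

```bash
python3 d.py 2>&1|grep -v Warn
python3 - <<'E'
from workcell import r
import cv2
def crop(n,x,y,w,h,s):
    im=r.grab_frame(n)[:,:,::-1];cv2.imwrite(f"pics/{n}6.png",im);im=cv2.resize(im[y:y+h,x:x+w],None,fx=s,fy=s,interpolation=2)
    for i in range(0,w,10):cv2.putText(im,str(x+i),(i*s,8),0,.28,(0,0,255),1)
    for i in range(10,h,10):cv2.putText(im,str(y+i),(0,i*s+3),0,.28,(0,0,255),1)
    return im
import numpy as np
cv2.imwrite("pics/c6.png",np.hstack([crop("wrist",210,120,100,100,4),crop("scene",220,165,50,50,8)]))
E
```

```text
print('angle',np.degrees(np.arccos(-M[:,1]@n)),'tip',tip,'along',(tip-D)@n)
10.75 [ 0.48254212 -0.01295731  0.19167261] joints [-0.12  0.29 -0.02  2.43  0.82  0.11 -2.15] vel 0.0033979752528557634 gap 0.0255552115488515
angle nan tip [ 0.52739229 -0.01711508  0.0667386 ] along 0.017981063481681592
shift tool to 15mm [-0.3  3.   0.7]
scene tip [255.4 190.1] disc [253.3 196.3]
top tip [265.6 193.9] disc [265.4 192.3]
wrist tip [256.9 183.4] disc [256.5 178. ]
```

View pics/c6.png

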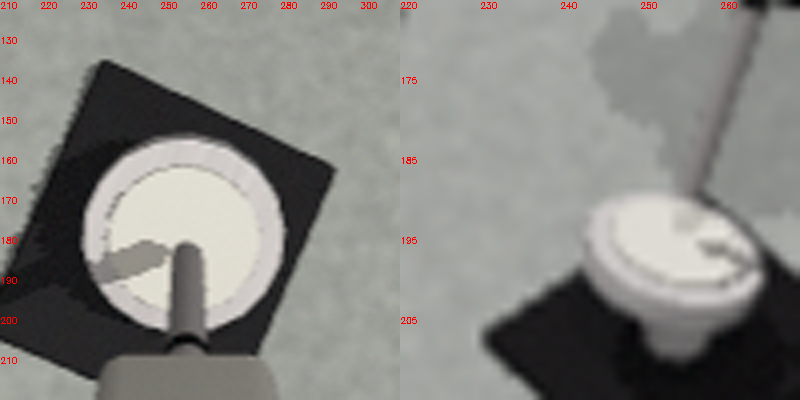

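Request:
send_rows([
  [[0, 1, 0], [0, 0, 0]],
  [[0, 0, 0], [0, 0, 0]],
  [[0, 0, 0], [0, 0, 0]],
  [[0, 0, 0], [0, 0, 0]],
  [[0, 0, 0], [0, 0, 0]],
])

```text
time: 11.27
eef_pos: [0.4829, -0.013, 0.1906]
tcp_rot: [0.636, -0.511, 0.289, -0.501]
force: [0.8, -0.3, -1.2]
finger_gap: 0.0257
```

Request:
send_rows([
  [[0, 0, 0], [0, 0, 0]],
  [[0, 0, 0], [0, 0, 0]],
  [[0, 0, 0], [0, 0, 0]],
  [[0, 0, 0], [0, 0, 0]],
  [[0, 0, 0], [0, 0, 0]],
])

```text
time: 11.68
eef_pos: [0.4828, -0.0131, 0.1906]
tcp_rot: [0.636, -0.511, 0.289, -0.501]
force: [0.3, 1.3, -1.7]
finger_gap: 0.0253
```

Request:
send_rows([
  [[0, 0, 0], [0, 0, 0]],
  [[0, 0, 0], [0, 0, 0]],
  [[0, 0, 0], [0, 0, 0]],
  [[0, 0, 0], [0, 0, 0]],
  [[0, 0, 0], [0, 0, 0]],
])

```text
time: 12.1
eef_pos: [0.4828, -0.0131, 0.1906]
tcp_rot: [0.636, -0.511, 0.289, -0.501]
force: [0.4, -0.4, -1.4]
finger_gap: 0.0253
```

Request:
send_rows([
  [[0, 0, 0], [0, 0, 0]],
  [[0, 0, 0], [0, 0, 0]],
  [[0, 0, 0], [0, 0, 0]],
  [[0, 0, 0], [0, 0, 0]],
  [[0, 0, 0], [0, 0, 0]],
])

```text
time: 12.52
eef_pos: [0.4829, -0.0131, 0.1906]
tcp_rot: [0.636, -0.511, 0.289, -0.501]
force: [0.1, -0.2, -1.5]
finger_gap: 0.0255
```

Request:
send_rows([
  [[0, 0, 0], [0, 0, 0]],
  [[0, 0, 0], [0, 0, 0]],
  [[0, 0, 0], [0, 0, 0]],
  [[0, 0, 0], [0, 0, 0]],
  [[0, 0, 0], [0, 0, 0]],
])

```text
time: 12.93
eef_pos: [0.4829, -0.0131, 0.1906]
tcp_rot: [0.636, -0.511, 0.289, -0.501]
force: [0.2, 0.5, -1.4]
finger_gap: 0.0254
```

Request:
send_rows([
  [[0, 0, 0], [0, 0, 0]],
  [[0, 0, 0], [0, 0, 0]],
  [[0, 0, 0], [0, 0, 0]],
  [[0, 0, 0], [0, 0, 0]],
  [[0, 0, 0], [0, 0, 0]],
])

```text
time: 13.35
eef_pos: [0.4828, -0.0131, 0.1906]
tcp_rot: [0.636, -0.511, 0.289, -0.501]
force: [-0.0, -0.6, -0.9]
finger_gap: 0.0255
```

```bash
python3 d.py 2>&1|grep -v Warn
```

```text
print('angle',np.degrees(np.arccos(-M[:,1]@n)),'tip',tip,'along',(tip-D)@n)
13.35 [ 0.48284444 -0.01308134  0.19058266] joints [-0.11  0.3  -0.03  2.43  0.85  0.11 -2.18] vel 0.002952723376241195 gap 0.02554259346115335
angle nan tip [ 0.52765716 -0.01725044  0.0656356 ] along 0.016850961286986817
shift tool to 15mm [-0.4  1.9  0.8]
scene tip [255.2 190.4] disc [253.3 196.3]
top tip [265.7 193.9] disc [265.4 192.3]
wrist tip [256.9 183.4] disc [256.5 178.2]
```

Request:
send_rows([
  [[0, -6, 0], [0, 0, 0]],
  [[0, -15, 0], [0, 0, 0]],
  [[0, -20, 0], [0, 0, 0]],
  [[0, -20, 0], [0, 0, 0]],
  [[0, -19, 0], [0, 0, 0]],
])

```text
time: 13.77
eef_pos: [0.4547, -0.0108, 0.2663]
tcp_rot: [0.636, -0.511, 0.289, -0.501]
force: [0.5, -0.9, -1.0]
finger_gap: 0.0255
```

Request:
send_rows([
  [[0, 0, 0], [0, 0, 0]],
  [[0, 0, 0], [-0.053, 0, 0.0245]],
  [[0, 0, 0], [-0.053, 0, 0.0245]],
  [[0, 0, 0], [-0.053, 0, 0.0245]],
  [[0, 0, 0], [-0.053, 0, 0.0245]],
])

```text
time: 14.18
eef_pos: [0.4555, -0.0116, 0.2655]
tcp_rot: [0.602, -0.561, 0.366, -0.436]
force: [0.3, 0.4, -1.8]
finger_gap: 0.0253
```

Request:
send_rows([
  [[0, 0, 0], [-0.053, 0, 0.0245]],
  [[0, 0, 0], [-0.053, 0, 0.0245]],
  [[0, -20, 0], [0, 0, 0]],
  [[0, -25, 0], [0, 0, 0]],
  [[0, -20, 0], [0, 0, 0]],
])

```text
time: 14.6
eef_pos: [0.4559, -0.0116, 0.3308]
tcp_rot: [-0.582, 0.583, -0.402, 0.401]
force: [0.8, 0.2, -0.6]
finger_gap: 0.0255
```

Request:
send_rows([
  [[0, 0, 0], [0, 0, 0]],
  [[0, 0, 0], [0, 0, 0]],
  [[0, 0, 0], [0, 0, 0]],
  [[0, 0, 0], [0, 0, 0]],
  [[0, 0, 0], [0, 0, 0]],
])

```text
time: 15.02
eef_pos: [0.455, -0.0113, 0.3296]
tcp_rot: [-0.582, 0.583, -0.402, 0.401]
force: [0.1, -0.3, -1.3]
finger_gap: 0.0255
```

```bash
cat > g.py <<'E'
from workcell import r
from h import *
G=np.array([.5435,-.2531,.14])
st=r.state();q=st['tcp_rot'];M=R.from_quat([q[1],q[2],q[3],q[0]]).as_matrix();p=np.array(st['eef_pos'])
tip=p+M@[.0007,.1328,-.001]
print(st['time'],p,'joints',np.round(st['joints'],2),'vel',np.abs(st['joint_vel']).max(),'gap',st['finger_gap'],'force',np.round(st['force'],1))
print('down axis',M[:,1],'x',M[:,0],'tip',tip,'tip-mouth mm',np.round((tip-G)*1000,1),'in tool (to go)',np.round(M.T@(G-tip)*1000,1))
w=M.T@np.cross(M[:,1],[0,0,-1]);print('level rotvec tool',np.round(w,4))
for c in("scene","top","wrist"):
    k=cam(r,c,st);print(c,'tip',np.round(proj(k,tip),1),'mouth',np.round(proj(k,G),1))
E
python3 g.py
```

```text
15.0167 [ 0.45500477 -0.01134817  0.32964623] joints [ 0.37  0.19 -0.56  2.04  0.12  0.94 -1.45] vel 0.005586872982057908 gap 0.025455462804560215 force [ 0.1 -0.3 -1.3]
down axis [-1.82501575e-03 -1.98708078e-04 -9.99998315e-01] x [ 3.55826348e-01 -9.34551975e-01 -4.63686445e-04] tip [ 0.45407693 -0.01238457  0.1968479 ] tip-mouth mm [-89.4 240.7  56.8] in tool (to go) [256.8  56.7  -2. ]
level rotvec tool [ 0.0018 -0.     -0.0005]
scene tip [281.5 133.4] mouth [183.1 122.4]
top tip [264.8 220.5] mouth [375.9 180.6]
wrist tip [256.6 183.8] mouth [472.8 171.9]
```

Request:
send_rows([
  [[10, 0, 0], [0, 0, 0]],
  [[25, 0, 0], [0, 0, 0]],
  [[35, 0, -1], [0, 0, 0]],
  [[37, 0, 0], [0, 0, 0]],
  [[37, 0, 0], [0, 0, 0]],
])

```text
time: 15.43
eef_pos: [0.5061, -0.1484, 0.3304]
tcp_rot: [-0.582, 0.583, -0.401, 0.401]
force: [1.2, 0.8, -0.7]
finger_gap: 0.0251
```

Request:
send_rows([
  [[37, 0, 0], [0, 0, 0]],
  [[35, 0, -1], [0, 0, 0]],
  [[23, 0, 0], [0, 0, 0]],
  [[12, 0, 0], [0, 0, 0]],
  [[6, 0, 0], [0, 0, 0]],
])

```text
time: 15.85
eef_pos: [0.545, -0.2545, 0.3297]
tcp_rot: [-0.581, 0.582, -0.403, 0.402]
force: [-0.6, -0.2, -1.4]
finger_gap: 0.0251
```

Request:
send_rows([
  [[0, 10, 0], [0, 0, 0]],
  [[0, 15, 0], [0, 0, 0]],
  [[0, 5, 0], [0, 0, 0]],
  [[0, 0, 0], [0, 0, 0]],
  [[0, 0, 0], [0, 0, 0]],
])

```text
time: 16.27
eef_pos: [0.5449, -0.2508, 0.3007]
tcp_rot: [-0.583, 0.583, -0.401, 0.401]
force: [1.3, -0.3, -0.4]
finger_gap: 0.0257
```

Request:
send_rows([
  [[0, 0, 0], [0, 0, 0]],
  [[0, 0, 0], [0, 0, 0]],
  [[0, 0, 0], [0, 0, 0]],
  [[0, 0, 0], [0, 0, 0]],
  [[0, 0, 0], [0, 0, 0]],
])

```text
time: 16.68
eef_pos: [0.5451, -0.2521, 0.301]
tcp_rot: [-0.582, 0.582, -0.401, 0.401]
force: [-0.5, -0.1, -2.2]
finger_gap: 0.0255
```

```bash
python3 g.py
cat > v.py <<'E'
from workcell import r
import cv2,sys,numpy as np
t=sys.argv[1]
def crop(n,x,y,w,h,s):
    im=r.grab_frame(n)[:,:,::-1];cv2.imwrite(f"pics/{n}{t}.png",im);im=cv2.resize(im[y:y+h,x:x+w],None,fx=s,fy=s,interpolation=2)
    for i in range(0,w,5):cv2.putText(im,str(x+i),(i*s,8),0,.28,(0,0,255),1);cv2.line(im,(i*s,9),(i*s,13),(0,0,255),1)
    for i in range(5,h,5):cv2.putText(im,str(y+i),(0,i*s+3),0,.28,(0,0,255),1)
    return im
cv2.imwrite(f"pics/c{t}.png",np.hstack([crop("wrist",231,150,50,75,8),crop("scene",158,80,50,75,8)]))
E
python3 v.py 7
```

```text
16.6833 [ 0.54508985 -0.25207201  0.30101453] joints [ 0.64  0.41 -0.42  1.8   0.2   0.98 -1.07] vel 0.004002283383015779 gap 0.025469835396609686 force [-0.5 -0.1 -2.2]
down axis [ 3.09374812e-04 -2.37832567e-04 -9.99999924e-01] x [ 3.55780252e-01 -9.34569581e-01  3.32340557e-04] tip [ 0.54444541 -0.25311357  0.16821457] tip-mouth mm [ 0.9 -0.  28.2] in tool (to go) [-0.4 28.2 -0.9]
level rotvec tool [-0.0002 -0.      0.0003]
scene tip [181.3 113.2] mouth [183.1 122.4]
top tip [379.7 177.7] mouth [375.9 180.6]
wrist tip [256.7 183.7] mouth [256.3 177.2]
```

View pics/c7.png

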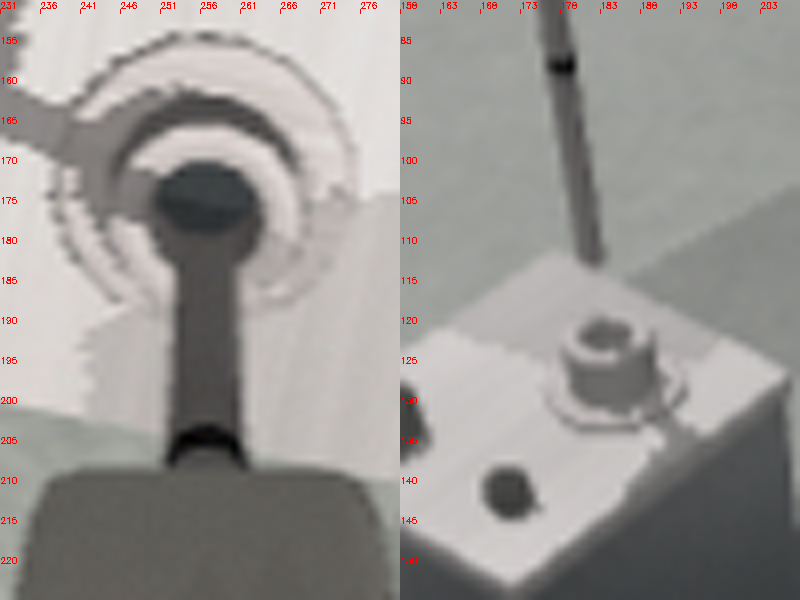

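```bash
cat > m.py <<'E'
from workcell import r
import cv2,sys
from h import *
t=sys.argv[1]
exec(open('g.py').read().split("w=M.T")[0])
S=cv2.imread(f"pics/scene{t}.png").max(2).astype(float);K=cam(r,'scene')
for z in np.arange(.02,.085,.01):
    P=tip+[0,0,z];u,v=proj(K,P)
    if v>proj(K,G)[1]-12:continue
    y=int(round(v));P0=np.array(proj(K,tip+[0,0,z+.01]));P1=np.array(proj(K,tip));ue=P1[0]+(y-P1[1])*(P0[0]-P1[0])/(P0[1]-P1[1])
    x0=int(ue)-9;row=S[y,x0:x0+19];bg=np.median(np.r_[row[:4],row[-4:]]);w=np.clip(bg-15-row,0,None);w[w<10]=0
    print('row',y,'exp',round(ue,2),'obs',round((w*np.arange(x0,x0+19)).sum()/w.sum(),2),row.astype(int).tolist() if z<.035 else '')
E
python3 m.py 7
python3 - <<'E'
import cv2,numpy as np
g=cv2.imread('pics/scene7.png').max(2);print(g[114:136,172:198])
w=cv2.imread('pics/wrist7.png').max(2)
for y in (172,175,180,190,196):print(y,w[y,244:272])
print(w[164:190,255])
E
```

```text
16.7833 [ 0.54503686 -0.25211752  0.30085186] joints [ 0.64  0.41 -0.42  1.8   0.2   0.98 -1.07] vel 0.0028773614940382428 gap 0.025621387063071488 force [-0.9 -0.5 -2.4]
down axis [ 9.98383123e-05 -1.02928277e-04 -9.99999990e-01] x [ 3.55733188e-01 -9.34587546e-01  1.31711288e-04] tip [ 0.54436454 -0.25314113  0.1680519 ] tip-mouth mm [ 0.9 -0.  28.1] in tool (to go) [-0.3 28.1 -0.8]
row 106 exp 180.17 obs 180.58 [159, 159, 159, 159, 159, 157, 156, 158, 120, 99, 95, 113, 152, 160, 161, 162, 162, 161, 159]
row 103 exp 179.69 obs 180.25 [159, 160, 160, 160, 159, 158, 157, 157, 140, 104, 96, 88, 132, 153, 156, 157, 158, 157, 158]
row 99 exp 179.06 obs 179.5 
row 96 exp 178.58 obs 178.93 
row 92 exp 177.94 obs 178.49 
row 88 exp 177.31 obs 177.72 
row 84 exp 176.67 obs 177.06 
[[178 183 187 188 188 187 185 184 185 177 171 170 165 162 152 149 142 142
  142 142 143 141 140 141 141 141]
 [187 187 188 188 187 185 185 184 184 182 181 180 179 171 151 143 140 140
  142 142 144 142 140 140 141 139]
 [187 188 187 186 185 186 186 184 182 181 181 184 184 179 173 164 149 141
  140 142 140 140 140 1
[... 2085 characters left out ...]
72 [115 105 125 131 129 123 109  80  68  68  68  68  68  67  68  70  68  98
 158 193 203 218 220 192 173 185 201 216]
175 [124 123 127 123 116  99  69  51  50  51  50  53  61  64  67  67  68  67
  69 107 166 196 211 218 180 157 180 183]
180 [145 173 196 209 217 192 132  88  83  82  79  77  79  79  79  80  76  75
  73 129 168 173 180 179 178 187 187 189]
190 [189 186 189 189 192 193 187 182 142  78  79  81  80  81  82  84 114 164
 191 194 196 196 195 196 196 193 195 197]
196 [188 188 188 191 192 187 186 173 125  77  77  75  77  76  76  83 100 158
 194 196 194 196 196 191 190 193 193 195]
[ 82 123 208 220 205 194  92  67  68  69  66  53  52  54  54  73  77  80
  80  81  80  80  80  81  80  80]
```

Request:
send_rows([
  [[0, 5, -0.5], [0, 0, 0]],
  [[0, 6, 0], [0, 0, 0]],
  [[0, 6, 0], [0, 0, 0]],
  [[0, 4, 0], [0, 0, 0]],
  [[0, 2, 0], [0, 0, 0]],
])

```text
time: 17.2
eef_pos: [0.5442, -0.2521, 0.2766]
tcp_rot: [-0.582, 0.582, -0.402, 0.401]
force: [-0.6, -0.1, -2.0]
finger_gap: 0.025
```

```bash
python3 v.py 8; python3 m.py 8
python3 - <<'E'
import cv2,numpy as np
w=cv2.imread('pics/wrist8.png').max(2)
for y in (174,177,180,182,184,186,190,196):print(y,w[y,242:272])
E
```

```text
17.3 [ 0.54439188 -0.25212756  0.27705863] joints [ 0.63  0.43 -0.42  1.83  0.21  0.93 -1.08] vel 0.012825632468397814 gap 0.025715512802387947 force [-0.1  0.4 -1.3]
down axis [-9.67431194e-04  4.76904683e-04 -9.99999418e-01] x [ 3.55950567e-01 -9.34504452e-01 -7.90027690e-04] tip [ 0.54357807 -0.25307433  0.14425889] tip-mouth mm [0.1 0.  4.3] in tool (to go) [-0.   4.3 -0.1]
row 108 exp 180.79 obs 181.45 
row 104 exp 180.16 obs 180.64 
row 100 exp 179.52 obs 180.01 
row 97 exp 179.05 obs 179.56 
row 93 exp 178.42 obs 178.91 
174 [129 128 110  82  96 160 202 208 207 203 203 196 191 191 194 193 190 189
 196 197 204 211 221 222 198 140  91 146 186 200]
177 [128 122 110 113 128 143 161 149 107  78  66  66  69  68  67  67  69  68
  70  70  85 151 192 201 215 220 203 164 163 192]
180 [131 119 115 126 126 125 116  97  71  59  55  51  55  63  70  66  59  59
  53  51  54  59 105 151 182 195 192 177 167 181]
182 [180 119 113 126 126 126 114  97  88  79  65  69  80  80  82  81  81  85
  72  55  68  73  80 133 170 177 188 179 167 180]
184 [184 143 172 163 173 212 194 138  90  87  81  77  78  80  80  83  81  84
  85  76  74  71  84 136 169 175 182 177 173 180]
186 [202 171 138 166 196 209 217 198 138  86  81  79  79  79  80  81  82  84
  86  80  74  86 136 170 176 179 179 163 169 185]
190 [183 189 202 206 193 184 193 198 205 213 169  76  78  81  80  81  82  84
 119 156 168 172 172 176 172 177 184 185 185 175]
196 [188 190 191 188 187 189 193 191 188 173 124  79  77  77  75  76  76  82
 102 152 186 192 195 197 197 197 197 197 192 193]
```

View pics/c8.png

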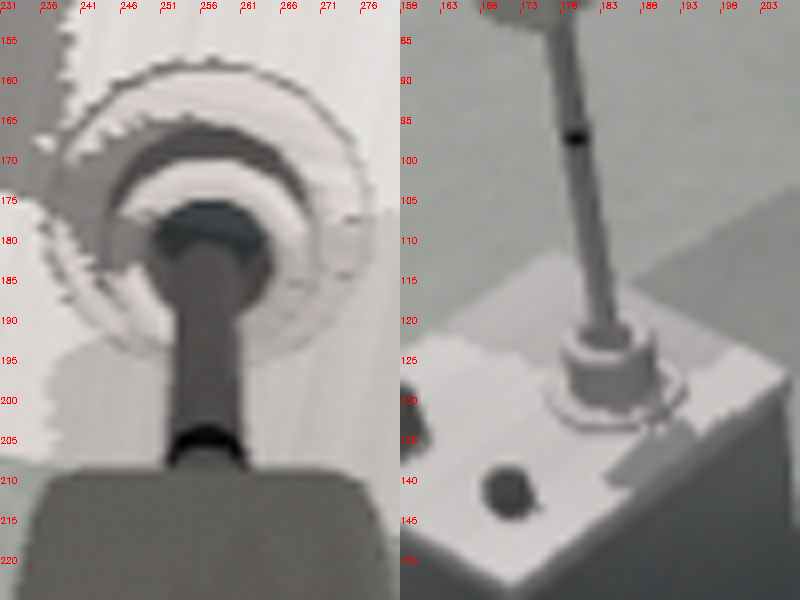

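Request:
send_rows([
  [[0.4, 0, 0.4], [0, 0, 0]],
  [[0, 4, 0], [0, 0, 0]],
  [[0, 6, 0], [0, 0, 0]],
  [[0, 6, 0], [0, 0, 0]],
  [[0, 6, 0], [0, 0, 0]],
])

```text
time: 17.72
eef_pos: [0.5449, -0.2525, 0.255]
tcp_rot: [-0.582, 0.582, -0.401, 0.401]
force: [-1.1, 0.3, -1.9]
finger_gap: 0.0253
```

Request:
send_rows([
  [[0, 6, 0], [0, 0, 0]],
  [[0, 6, 0], [0, 0, 0]],
  [[0, 4, 0], [0, 0, 0]],
  [[0, 2, 0], [0, 0, 0]],
  [[0, 0, 0], [0, 0, 0]],
])

```text
time: 18.13
eef_pos: [0.5449, -0.2524, 0.2371]
tcp_rot: [-0.582, 0.582, -0.402, 0.401]
force: [0.1, -0.4, -2.3]
finger_gap: 0.0254
```

```bash
python3 g.py
```

```text
18.1333 [ 0.54491601 -0.25236905  0.23710572] joints [ 0.62  0.47 -0.4   1.87  0.24  0.85 -1.11] vel 0.011264684018171545 gap 0.025387685889345826 force [ 0.1 -0.4 -2.3]
down axis [-8.20858399e-04  4.12674381e-04 -9.99999578e-01] x [ 3.55917050e-01 -9.34517306e-01 -6.77809136e-04] tip [ 0.54412162 -0.25332432  0.10430592] tip-mouth mm [  0.6  -0.2 -35.7] in tool (to go) [ -0.5 -35.7  -0.5]
level rotvec tool [ 0.0006  0.     -0.0007]
scene tip [184.6 133.7] mouth [183.1 122.4]
top tip [371.5 183.3] mouth [375.9 180.6]
wrist tip [256.6 183.7] mouth [256.2 195.8]
```

Remaining 34.3 mm.

Request:
send_rows([
  [[0, 5, 0], [0, 0, 0]],
  [[0, 6, 0], [0, 0, 0]],
  [[0, 6, 0], [0, 0, 0]],
  [[0, 6, 0], [0, 0, 0]],
  [[0, 5, 0], [0, 0, 0]],
])

```text
time: 18.55
eef_pos: [0.5449, -0.2524, 0.2088]
tcp_rot: [-0.582, 0.582, -0.401, 0.401]
force: [0.2, 0.8, -0.8]
finger_gap: 0.0251
```

Request:
send_rows([
  [[0, 4, 0], [0, 0, 0]],
  [[0, 2, 0], [0, 0, 0]],
  [[0, 0, 0], [0, 0, 0]],
  [[0, 0, 0], [0, 0, 0]],
  [[0, 0, 0], [0, 0, 0]],
])

```text
time: 18.97
eef_pos: [0.5452, -0.2525, 0.2039]
tcp_rot: [0.582, -0.582, 0.401, -0.401]
force: [-0.1, 0.4, -1.3]
finger_gap: 0.0254
```

Request:
send_rows([
  [[0, 0, 0], [0, 0, 0]],
  [[0, 0, 0], [0, 0, 0]],
  [[0, 0, 0], [0, 0, 0]],
  [[0, 0, 0], [0, 0, 0]],
  [[0, 0, 0], [0, 0, 0]],
])

```text
time: 19.38
eef_pos: [0.5451, -0.2525, 0.2038]
tcp_rot: [-0.582, 0.582, -0.401, 0.401]
force: [-0.2, -0.3, -0.9]
finger_gap: 0.0257
```

```bash
python3 g.py; python3 v.py 9
```

```text
19.3833 [ 0.5450962  -0.25248885  0.20380536] joints [ 0.61  0.51 -0.39  1.9   0.26  0.78 -1.13] vel 0.003423061472584804 gap 0.025697864669845204 force [-0.2 -0.3 -0.9]
down axis [ 7.20232671e-05 -7.35632602e-05 -9.99999995e-01] x [ 3.55839864e-01 -9.34546940e-01  9.43770697e-05] tip [ 0.54442031 -0.25350864  0.07100538] tip-mouth mm [  0.9  -0.4 -69. ] in tool (to go) [ -0.7 -69.   -0.7]
level rotvec tool [-0.     -0.      0.0001]
scene tip [186.1 143.7] mouth [183.1 122.4]
top tip [367.7 185.7] mouth [375.9 180.6]
wrist tip [256.7 183.7] mouth [255.8 210. ]
```

View pics/c9.png

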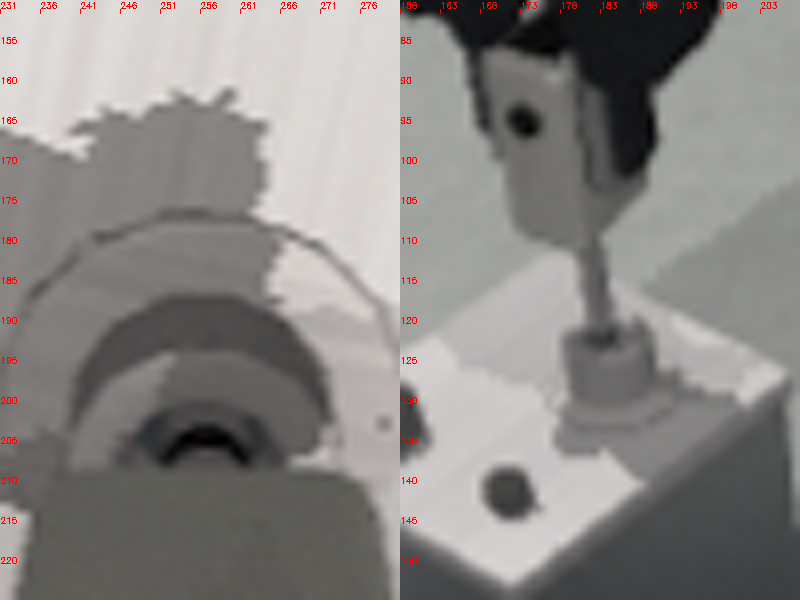

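Run:
```python
exec(open('g.py').read().split("w=M.T")[0])
import cv2
K=cam(r,'wrist',st);z=M[:,2];band=tip+[0,0,.07]
f=lambda P:np.round(proj(K,P),1)
print('rim +z',f(G+.008*z),'outer rim +z',f(G+.014*z),'rim x',f(G+.008*M[:,0]),f(G-.008*M[:,0]))
for h in(.0025,-.0025):print('band edge',h,f(band+.004*z+[0,0,h]))
w=cv2.imread('pics/wrist9.png').max(2)
for y in range(184,212,2):print(y,w[y,236:278])
print(w[180:212,255],w[180:212,257])
s=cv2.imread('pics/scene9.png').max(2);print(s[112:128,174:196]);k=cam(r,'scene');print(proj(k,band),proj(k,G))
```

```text
19.4833 [ 0.54510526 -0.25247312  0.20373154] joints [ 0.61  0.51 -0.39  1.9   0.26  0.78 -1.13] vel 0.0013308073163480392 gap 0.02563643899939886 force [ 0.2 -0.1 -1.5]
down axis [ 3.41862842e-07  4.45577522e-06 -1.00000000e+00] x [ 3.55816119e-01 -9.34555985e-01 -4.04253109e-06] tip [ 0.54441982 -0.25348253  0.07093154] tip-mouth mm [  0.9  -0.4 -69.1] in tool (to go) [ -0.7 -69.1  -0.7]
rim +z [255.8 200.3] outer rim +z [255.8 192.8] rim x [266.2 210.1] [245.5 210.1]
band edge 0.0025 [256.8 205.9]
band edge -0.0025 [256.7 203.6]
184 [126 112 112 126 128 126 126 125 127 126 127 127 128 125 127 128 127 128
 127 126 126 124 124 124 123 123 123 123 170 207 209 213 213 216 215 216
 214 195 159 185 219 221]
186 [109 131 135 133 132 133 134 132 128 127 127 125 123 120 121 117 110 111
 108 111 111 109 110 112 119 126 124 124 166 203 206 205 204 206 208 206
 208 211 210 191 166 195]
188 [131 130 128 130 130 130 132 131 132 132 131 130 117  94  78  78  79  77
  78  79  78  78  80  78  77  76  83  98 114 149 187 201 203 205 194 181
 183 197 210 210 210 191]
190 [129 129 129 130 130 128 127 1
[... 3082 characters left out ...]
01 204 196]
 [183 185 185 183 133 106  93  72  61  59  54  93 103 104 105 124 170 179
  179 185 199 205]
 [184 183 183 183 131 107 100  91  78  75  89  95 117 119 103 110 164 175
  177 177 185 187]
 [183 182 182 181 139 112 106 105 101 114 120 119 122 113  98  93 160 172
  172 177 178 178]
 [182 181 181 177 142 108 101 105 106 115 116 113 112 105  98  90 160 171
  159 174 178 177]
 [181 182 179 176 155 110 101 105 107 107 108 107 106 103  99  92 124 131
  125 153 173 179]
 [182 182 174 173 170 116 102 105 107 108 108 107 105 102  99  93 105 109
  109 146 174 179]]
(np.float64(182.64622478923945), np.float64(122.15595196531092)) (np.float64(183.08931238059273), np.float64(122.36405225298525))
```

Request:
send_rows([
  [[-0.4, 0.3, -0.4], [0, 0, 0]],
  [[0, 0, 0], [0, 0, 0]],
  [[0, 0, 0], [0, 0, 0]],
  [[0, 0, 0], [0, 0, 0]],
  [[0, 0, 0], [0, 0, 0]],
])

```text
time: 19.9
eef_pos: [0.5446, -0.2522, 0.2034]
tcp_rot: [-0.582, 0.582, -0.401, 0.401]
force: [0.5, -0.1, -2.4]
finger_gap: 0.0251
```

Request:
send_rows([
  [[0, 0, 0], [0, 0, 0]],
  [[0, 0, 0], [0, 0, 0]],
  [[0, 0, 0], [0, 0, 0]],
  [[0, 0, 0], [0, 0, 0]],
  [[0, 0, 0], [0, 0, 0]],
])

```text
time: 20.32
eef_pos: [0.5446, -0.2522, 0.2034]
tcp_rot: [-0.582, 0.582, -0.401, 0.401]
force: [0.6, 0.1, -1.1]
finger_gap: 0.0251
```

```bash
python3 g.py; python3 -c "
from workcell import r
print(r.sign_off())"
```

```text
20.3167 [ 0.54458456 -0.25222689  0.20343174] joints [ 0.61  0.51 -0.39  1.9   0.26  0.78 -1.13] vel 0.002179899931953551 gap 0.02511026370327705 force [ 0.6  0.1 -1.1]
down axis [-3.31067662e-05 -1.72371359e-05 -9.99999999e-01] x [ 3.55874486e-01 -9.34533761e-01  4.32683204e-06] tip [ 0.54389474 -0.25323923  0.07063178] tip-mouth mm [  0.4  -0.1 -69.4] in tool (to go) [ -0.3 -69.4  -0.3]
level rotvec tool [0. 0. 0.]
scene tip [186.3 143.8] mouth [183.1 122.4]
top tip [367.5 185.9] mouth [375.9 180.6]
wrist tip [256.6 183.7] mouth [256.4 209.7]
the job is handed in; nothing more can be done
None
```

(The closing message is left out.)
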